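# Turn a bisque tile over in its cradle with a lifter

### The job

Two bisque tiles lie in V-shaped turning cradles; one still has its ribbed back up. Use the flat steel lifter to get under the raised edge of that tile and tip it over onto the other slope of its cradle, smooth face up, then lay the lifter flat on its rubber mat again and let go. Grip-marks spoil glazing, so neither the gripper nor the arm may touch a tile; leave the other tile and the pottery around undisturbed.

Things in the scene. Friction and masses are not known exactly. Their poses are not given: they have to be found in the camera images.
- tile: Terracotta tile to turn, 110 x 90 x 8 mm (x, y, z), about 180 g; origin at the slab's centre. +z face: back with four ribs 3 mm high, 10 wide, 94 long along x. -z face: smooth. Starts ribs up on the near slope, tilted 42 deg, +x edge down in the valley, -x edge raised and overhanging the slope's top by 25 mm. Turned over it lies on the far slope, ribs down, its +z axis 138 deg from vertical.
- tile_edge (a point): Middle of the tile's raised -x edge, on the smooth underside: where the lifter goes under, at the start about 92 mm above the bench. Raised from here the tile pivots about its lower edge in the valley; near vertical it falls onto the far slope by itself.
- cradle: Plywood cradle of the tile to turn, fixed to the bench; origin at the centre of its underside, z up. Two cork-faced slopes, 85 mm long, 110 wide, 10 thick, 42 deg steep, rise from a valley along its y axis: the near slope (tile starts here) towards -x, the far slope towards +x. Their tops are 75 mm above the bench, 63 mm from the valley. Base board 150 x 110 x 8 mm.
- valley (a point): Middle of the cradle's valley line, 18 mm above the bench. Axes as the cradle. To -x of the near slope the cradle is open: a level blade can come in towards +x beneath the tile's overhanging edge.
- other_tile: A tile of the same size in the other cradle, already smooth face up: here the ribs are on its -z face, its smooth face is +z. To be left alone.
- other_cradle: An identical fixed cradle holding the other tile; origin and axes as for the first.
- lifter: Lifter, 160 g: flat steel blade 110 x 60 x 2.5 mm, its +x end half-round (radius 30), with an upright wooden grip block 50 (x) x 22 (y) x 45 mm on it, top 47.5 mm above the blade's underside. Origin on the blade's underside, under the grip's centre; z up; blade reaches 80 mm to +x (free end) and 30 to -x. Starts flat on the mat.
- lifter_tip (a point): Foremost point of the blade's half-round free end, on its top face: 80 mm to +x of the lifter's origin. This end goes under the tile.
- lifter_mid (a point): Centre of the blade's underside, 25 mm to +x of the lifter's origin.
- mat: Black rubber mat 150 x 90 x 6 mm, fixed on the bench, home of the lifter; origin at the centre of its underside, long side along its x.
- beaker: Loose white beaker, 68 mm across, 90 mm high, beside the lane behind the tile's cradle, on one side or the other (its centre 72 to 92 mm off the cradle's x axis); bystander. Origin at the centre of its foot.
- dish: Loose low terracotta bowl, 80 mm across, 30 mm high, on the other side of that lane; bystander. Origin at the centre of its foot.
- glaze_jar: Loose closed jar, 72 mm across, 70 mm high, at the right end of the row of cradles and mat; bystander. Origin at the centre of its foot.
- cup: Loose blue cup, 72 mm across, 60 mm high, at the left end of the row; bystander. Origin at the centre of its foot.
Not all that is in view belongs to the job. What is shaped like the lifter but green is not meant.

How it is judged (in metres and radians):
On the way, in this order (a step that is already met when the one before it is completed fails the run):
1. the lifter, under the tile, has tipped it up steeply (more than 60 deg from lying level) (angle between tile's own z axis and vertical between 1.05 and 1.6 rad and contact force between lifter and tile above 0.05 N), for 0.05 s.
2. the tile lies turned over on the far slope of its cradle (angle between tile's own z axis and vertical above 2.25 rad and x of tile in the frame of cradle above 0.02 m and linear speed of tile below 0.1 m/s), for 0.2 s.
At the end, for the whole second after the job is handed in: The tile rests smooth face up on the far slope of its own cradle (129 to 147 deg turned, centre 20 to 70 mm past the valley, within 30 mm of mid-width, square within 0.15 rad); the lifter lies flat, at rest and grip up on the mat, blade centre within 40 mm of the mat's centre (angle between tile's own z axis and vertical between 2.25 and 2.57 rad and x of tile in the frame of cradle between 0.02 and 0.07 m and y of tile in the frame of cradle between -0.03 and 0.03 m and angle between the y axis of tile and the y axis of cradle, either way round below 0.15 rad and linear speed of each of tile, lifter below 0.02 m/s and horizontal distance between lifter_mid and mat below 0.04 m and angle between lifter's own z axis and vertical below 0.08 rad and height (world z) of lifter between 0.003 and 0.009 m); the robot touches nothing.
It fails at once if the gripper or the arm touches a tile (contact force between any of the fingers, the arm and tile above 0.3 N or contact force between any of the fingers, the arm and other_tile above 0.3 N).
It fails at once if the other tile is disturbed (15 mm) (distance of other_tile from where it was at the start of the episode above 0.015 m).
It fails at once if a bystander is shifted by 20 mm or tipped (distance of any of beaker, dish, glaze_jar, cup from where it was at the start of the episode above 0.02 m or angle between any of beaker, dish, glaze_jar, cup's own z axis and vertical above 0.3 rad).
It also fails if it takes over 59 s, if anything falls off the work surface, if the arm or the gripper's body presses on something with over 40 N, if the wrist force passes 120 N, or if a joint passes its speed limit or range.

### The arm

A 6-joint arm with a two-finger parallel gripper is mounted at the origin on the work surface. World frame = base frame: x ahead of the robot, y to its left, z up, the work surface at z = 0. Lengths are in mm, angles in rad, forces in N, time in s.
With the tool pointing down it reaches from about 350 to 975 mm from the base axis. Payload 7.1 kg.
Tool frame: the origin (TCP) lies on the front face of the gripper's body, between the roots of the fingers; the fingertips stand 80 mm ahead of it and the grasp point (between the pads) lies 61 mm ahead of it (env.tips_ahead is the distance from the TCP to the fingertips, in mm); z points along the fingers, y is the direction in which the jaws open and shut (so a half turn about z gives the same grasp; the last joint's range is limited). The gripper opens to 88 mm and grips with 3 to 60 N. Pads are 20 mm wide; open, the fingers measure 115 mm over their backs; the gripper's body (75 mm by 178 mm) begins 61 mm behind the grasp point.
Start: joints at [-1.31, 0.423, 1.63, -0, 1.089, -0.019], TCP at [172.621, -600.673, 302.675] pointing down, gripper open.
Joint ranges: [-3, 3], [-0.9, 2.11], [0.09, 2.58], [-1.31, 4.45], [0.11, 2.69], [-2.54, 2.54]. Speed limits (rad/s): [2.39, 2.39, 3.01, 3.14, 3.14, 3.14].

### API

Orientations are given as a unit quaternion [x, y, z, w].
In Python, from station import env, set_gripper, viewer, workorder gives the robot as it stands. Calls block until the motion is done:
- env.reach(position, orientation): joint-space move of the TCP to a pose.
- env.move_l(position, rot=None, rate=150, f_stop=None): straight line of the TCP; rot=None keeps the orientation; rate is the mean speed in mm/s. With f_stop (N) it stops when the force on the tool has changed by that much, and returns True; else False.
- env.move_joints(angles): joint-space move.
- set_gripper(opening): finger opening in mm; the grip force is fixed at half the most; returns when the fingers have stopped.
- env.hold(seconds).
- env.ik(position, orientation): joint angles nearest the present ones, or None.
- env.read_state(): the state.
- viewer.camera(name): name is "scene" or "top" or "wrist"; returns the picture (400x640x3 uint8, blue, green, red); there is no depth.
- viewer.camera_params(name): a dict with "fx", "fy", "cx", "cy" (pixels), "pose" (4x4, takes a point from camera to world coordinates); the wrist camera has in their place "tool_from_camera" (4x4, takes a point from camera to tool coordinates, whose origin is the TCP and whose axes are the flange's). Camera axes: x right, y up, looking along -z (the intrinsics and any distortion apply to the point x, -y, -z); pixel columns grow to the right and rows downward; lengths in mm; the calibration is good to about 2 mm. A picture is of the moment at which its call begins: read the wrist's pose just before it. camera_params takes no time and is no camera call.
A pose or a line that the arm cannot do raises env.IKError and nothing moves.
- workorder.sign_off(): hands the job in, once; it reports no verdict.
The state is a dict: "time_s": time; "qpos": joint angles; "dq": joint speeds; "tau": joint torques, N m; "tool_pos": TCP position; "orientation": TCP orientation; "force": force on the tool from outside, world axes, zero at the start; "wrist_torque": the same for the moment, N m; "width": finger opening in mm.
Only numpy, scipy, OpenCV 4.12 (cv2) and the standard library are available. Lean on these libraries where they do the work, as an engineer would, in place of code of your own. Each camera call takes 0.05 s, during which the arm holds its last target.

## Working session

There is one attempt and no reset: what is moved stays moved. The work goes in short steps, each a Python script; the robot and the scene stay as the last script left them, time stands still between calls to the robot, and variables do not carry over. Pictures are saved under pics/ and viewed, and the job is handed in when it is done.

```bash
ls; mkdir -p pics; python3 - <<'E'
from station import env, set_gripper, viewer, workorder
import cv2
for n in("scene","top"):
    cv2.imwrite(f"pics/{n}0.png",viewer.camera(n)); p=viewer.camera_params(n); print(n,p)
print(viewer.camera_params("wrist"))
print(env.read_state())
E
```

```text
pics
scene {'fx': 498.86078485079395, 'fy': 498.86078485079395, 'cx': 323.7310046979741, 'cy': 200.4812739247695, 'pose': array([[-5.39647674e-02, -7.11894947e-01,  7.00209531e-01,
         1.60162350e+03],
       [ 9.98392821e-01, -2.63126553e-02,  5.01938183e-02,
         6.02981687e+01],
       [-1.73083536e-02,  7.01792867e-01,  7.12170761e-01,
         1.18343232e+03],
       [ 0.00000000e+00,  0.00000000e+00,  0.00000000e+00,
         1.00000000e+00]])}
top {'fx': 510.81242728883456, 'fy': 510.81242728883456, 'cx': 324.4794054481784, 'cy': 189.7693544731104, 'pose': array([[ 2.99402278e-03,  9.96113933e-01, -8.80231147e-02,
         3.73766648e+02],
       [-9.99929498e-01,  1.97075663e-03, -1.17095784e-02,
        -5.85407458e-01],
       [-1.14906020e-02,  8.80519677e-02,  9.96049606e-01,
         1.62156009e+03],
       [ 0.00000000e+00,  0.00000000e+00,  0.00000000e+00,
         1.00000000e+00]])}
{'fx': 330.05756924848004, 'fy': 330.05756924848004, 'cx': 319.38705373092336, 'cy': 195.2593391036196, 'tool_from_camera': array([[ 1.25966111e-04,  9.67486551e-01,  2.52922435e-
[... 260 characters left out ...]
        1.00000000e+00]])}
{'time_s': 0.1, 'qpos': array([-1.30998937e+00,  4.23770043e-01,  1.63059701e+00, -1.53526166e-05,
        1.08859103e+00, -1.90103452e-02]), 'dq': array([-0.00074499, -0.00052604, -0.00281212,  0.00018748, -0.00113493,
        0.00106506]), 'tau': array([-1.53720110e-03, -5.45619893e+01, -2.74323303e+01,  6.45843451e-02,
        1.87950575e-02, -2.91827337e-05]), 'tool_pos': array([ 172.52870733, -600.31455986,  301.98235048]), 'orientation': array([ 9.90228012e-01,  1.39456154e-01, -8.90873228e-05, -6.76913412e-04]), 'force': array([-0.72325988, -0.15616313,  0.55261248]), 'wrist_torque': array([-0.01362791,  0.02386634, -0.02176612]), 'width': 87.97322841476938}
```

View pics/scene0.png

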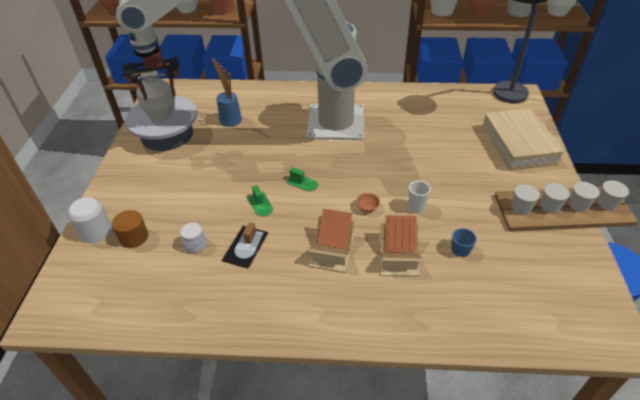

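View pics/top0.png

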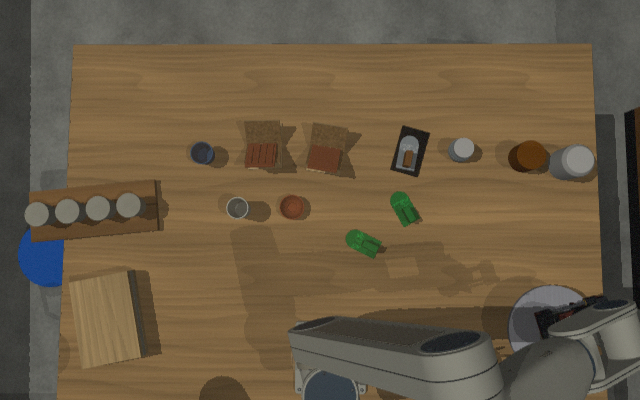

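```bash
cat > h.py <<'E'
import numpy as np, cv2
from scipy.spatial.transform import Rotation as R
from station import env, set_gripper, viewer, workorder
def quat(yaw): # tool z down, tool x at yaw
    x=np.array([np.cos(yaw),np.sin(yaw),0]); z=np.array([0,0,-1.]); y=np.cross(z,x)
    return R.from_matrix(np.c_[x,y,z]).as_quat()
def wristpose():
    s=env.read_state(); T=np.eye(4); T[:3,:3]=R.from_quat(s['orientation']).as_matrix(); T[:3,3]=s['tool_pos']; return T
def unproj(n,px,z,T=None):
    p=viewer.camera_params(n); P=p['pose'] if n!='wrist' else T@p['tool_from_camera']
    px=np.atleast_2d(px).astype(float); z=np.broadcast_to(z,len(px))
    d=np.c_[(px[:,0]-p['cx'])/p['fx'],-(px[:,1]-p['cy'])/p['fy'],-np.ones(len(px))]@P[:3,:3].T
    return P[:3,3]+d*((z-P[2,3])/d[:,2])[:,None]
def proj(n,X,T=None):
    p=viewer.camera_params(n); P=p['pose'] if n!='wrist' else T@p['tool_from_camera']
    c=(np.atleast_2d(X)-P[:3,3])@P[:3,:3]
    return np.c_[p['cx']+p['fx']*c[:,0]/-c[:,2],p['cy']-p['fy']*c[:,1]/-c[:,2]]
def crop(img,x0,y0,x1,y1,s,f): cv2.imwrite(f,cv2.resize(img[y0:y1,x0:x1],None,fx=s,fy=s,interpolation=cv2.INTER_CUBIC))
E
python3 - <<'E'
from h import *
im=cv2.imread("pics/top0.png"); crop(im,180,100,480,230,2.66,"pics/topc.png")
print(unproj('top',[[262,145],[326,150],[409,150],[262,163],[237,208],[291,207],[202,153],[462,150]],[18,18,6,90,90,30,60,70]).round())
for x,y in [(480,-260),(480,190)]:
  for yaw in (0,np.pi,.3):
    print(x,y,yaw,env.ik([x,y,330],quat(yaw)))
E
```

```text
[[ 658.  217.   18.]
 [ 642.   14.   18.]
 [ 644. -251.    6.]
 [ 590.  207.   90.]
 [ 454.  280.   90.]
 [ 460.  122.   30.]
 [ 625.  398.   60.]
 [ 634. -403.   70.]]
480 -260 0 [-5.18223594e-01  2.75093503e-01  1.78084687e+00 -4.44089210e-16
  1.08565228e+00  1.05257273e+00]
480 -260 3.141592653589793 [-5.18223594e-01  2.75093503e-01  1.78084687e+00 -4.44089210e-16
  1.08565228e+00 -2.08901992e+00]
480 -260 0.3 [-5.18223594e-01  2.75093503e-01  1.78084687e+00 -4.44089210e-16
  1.08565228e+00  7.52572733e-01]
480 190 0 [ 3.53855773e-01  2.29629961e-01  1.84268359e+00 -4.44089210e-16
  1.06927910e+00  1.92465210e+00]
480 190 3.141592653589793 [ 3.53855773e-01  2.29629961e-01  1.84268359e+00 -4.44089210e-16
  1.06927910e+00 -1.21694055e+00]
480 190 0.3 [ 3.53855773e-01  2.29629961e-01  1.84268359e+00 -4.44089210e-16
  1.06927910e+00  1.62465210e+00]
```

View pics/topc.png

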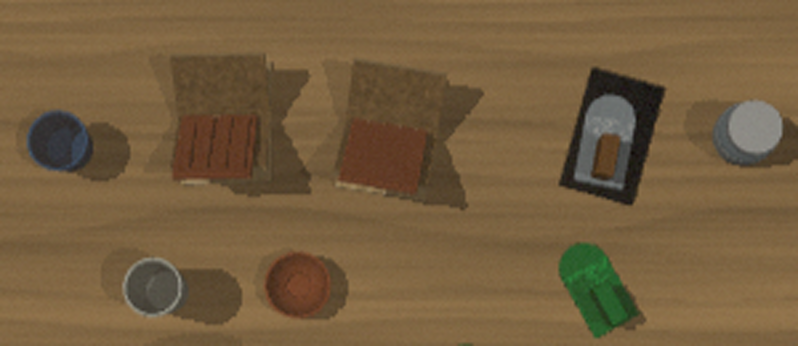

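```bash
python3 - <<'E'
from h import *
import json
for i,(p) in enumerate([(600,-255,300),(590,210,350)]):
    env.reach(p,quat(0)); env.hold(.3)
    T=wristpose(); im=viewer.camera('wrist'); cv2.imwrite(f"pics/w{i}.png",im); np.save(f"w{i}.npy",T)
print(env.read_state()['time_s'],env.read_state()['force'])
for i in (0,1):
    im=cv2.imread(f"pics/w{i}.png"); cv2.imwrite(f"pics/w{i}b.png",cv2.resize(im,(800,500),interpolation=cv2.INTER_CUBIC))
E
```

```text
4.4917 [-0.31706371  0.11416857 -0.97614913]
```

View pics/w0b.png

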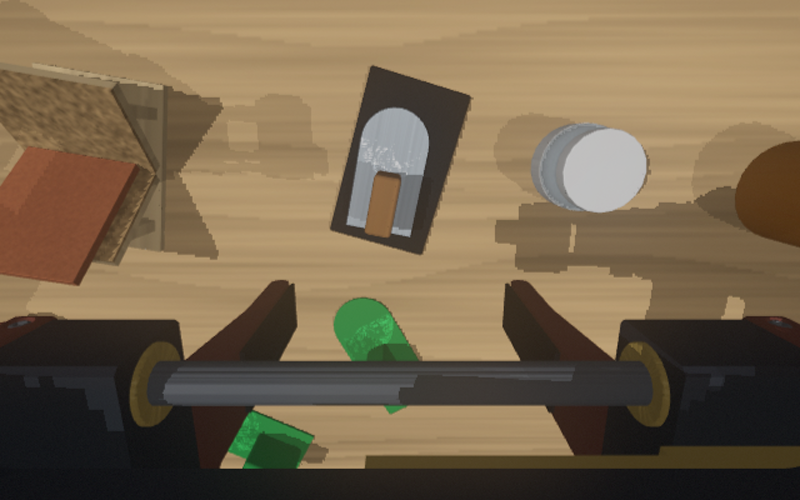

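View pics/w1b.png

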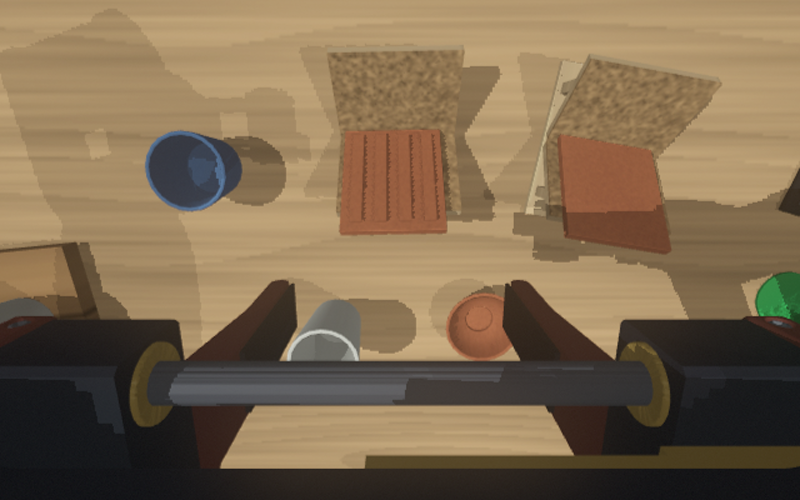

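Steel/wood lifter sits on the black mat at wrist px (312,140); the two green look-alikes at (300,270) and (216,350) are decoys. In the second picture the ribbed tile is at (314,145), and the smooth other tile at (490,155). I'll take enlarged crops to read the corners.

```bash
python3 - <<'E'
from h import *
im=cv2.imread("pics/w0.png"); crop(im,255,45,385,210,3.6,"pics/w0c.png")
im=cv2.imread("pics/w1.png"); crop(im,250,30,390,200,3.5,"pics/w1c.png")
E
```

```text
(no output)
```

View pics/w0c.png

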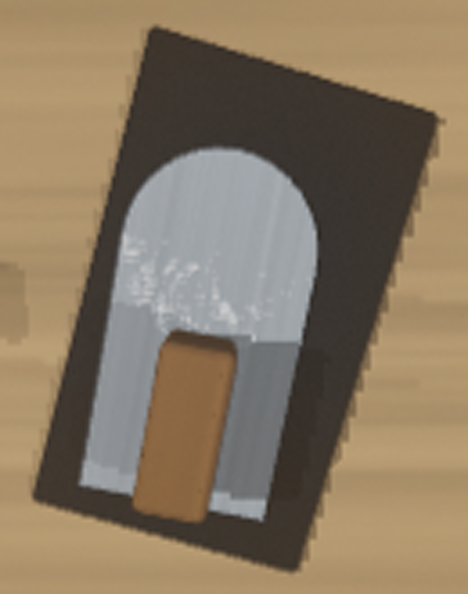

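View pics/w1c.png

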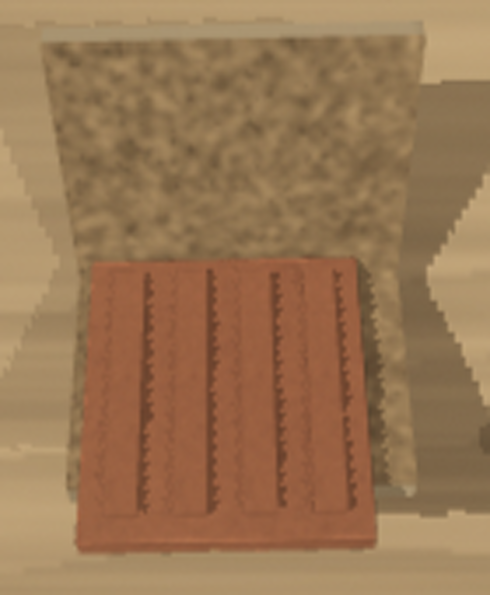

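```bash
cat > fit.py <<'E'
from h import *
from scipy.optimize import least_squares
def fit(n,T,pts,px,x0):
    pts=np.array(pts,float); px=np.array(px,float)
    def W(p):
        c,s=np.cos(p[2]),np.sin(p[2]); return np.c_[p[0]+c*pts[:,0]-s*pts[:,1],p[1]+s*pts[:,0]+c*pts[:,1],pts[:,2]]
    r=least_squares(lambda p:(proj(n,W(p),T)-px).ravel(),x0,x_scale=[1,1,.01]); print(r.x.round(4),r.fun.reshape(-1,2).round(1).tolist()); return r.x
a=lambda L,o,s:np.array(L)/s+np.array(o)
T0=np.load('w0.npy');T1=np.load('w1.npy')
if __name__=="__main__":
    o=(255-.36,45-.36)
    mat=fit('wrist',T0,[[75,45,6],[75,-45,6],[-75,-45,6],[-75,45,6]],a([(152,27),(438,117),(298,571),(35,498)],o,3.6),[640,-250,0])
    lif=fit('wrist',T0,[[80,0,8.5],[-30,30,8.5],[-30,-30,8.5],[25,11,53.5],[25,-11,53.5],[-25,11,53.5],[-25,-11,53.5]],
      a([(219,147),(80,486),(264,521),(165,345),(236,350),(134,511),(204,522)],o,3.6),[640,-250,0])
    o=(250-.36,30-.36)
    cr=fit('wrist',T1,[[63,55,75],[63,-55,75],[-63,-55,75]],a([(43,42),(420,36),(415,490)],o,3.5),[650,210,0])
    s,c=np.sin(np.radians(42)),np.cos(np.radians(42))
    f=lambda u,y,h:[-u*c+h*s,y,18+u*s+h*c]
    ti=fit('wrist',T1,[f(110,45,8),f(110,-45,8),f(110,45,0),f(110,-45,0),f(0,45,8),f(0,-45,8)],a([(78,542),(376,542),(78,551),(376,549),(95,263),(355,258)],o,3.5),[650,210,0])
    # beaker/dish from wrist 1 (800px picture)
    print(unproj('wrist',np.array([[323,348],[481,327]])/1.25,[90,30],T1))
    print('lifter mid-mat',np.hypot(lif[0]+25*np.cos(lif[2])-mat[0],lif[1]+25*np.sin(lif[2])-mat[1]))
E
python3 fit.py
```

```text
[ 6.428430e+02 -2.537215e+02 -2.790000e-01] [[-0.2, -1.0], [1.2, -1.2], [-0.1, 1.4], [-0.9, 1.3]]
[ 6.135041e+02 -2.408542e+02 -1.550000e-01] [[2.1, 0.1], [0.6, 0.6], [0.7, -1.3], [-2.7, -1.8], [-0.4, 0.3], [-0.8, 1.0], [1.0, 1.1]]
[6.602430e+02 2.125713e+02 5.500000e-03] [[-1.0, 0.8], [1.7, 1.7], [-0.8, -2.9]]
[6.596446e+02 2.158937e+02 1.110000e-02] [[-1.0, 0.1], [0.6, -0.9], [0.1, 1.2], [-0.1, 0.8], [-0.4, -0.8], [0.9, -0.3]]
[[470.80705115 279.76698669  90.        ]
 [462.44967011 123.00702311  30.        ]]
lifter mid-mat 10.132319237684735
```

```bash
python3 - <<'E'
from fit import *
o=(255-.36,45-.36)
L=unproj('wrist',a([(219,147),(80,486),(264,521)],o,3.6),8.5,T0); print(L.round(1))
r=L[1:].mean(0); v=L[0]-r; print('blade yaw',np.arctan2(v[1],v[0]),np.hypot(*v[:2]),'origin',r+v*30/110, np.hypot(*(L[1]-L[2])[:2]))
e=L[1]-L[2]; print('rear edge yaw',np.arctan2(-e[0],e[1]))
G=unproj('wrist',a([(168,345),(237,350),(134,511),(204,522)],o,3.6),53.5,T0);print(G.round(1),G.mean(0))
for i,j in((2,0),(3,1)):
    v=G[i]-G[j]; v=-v; print('grip yaw',np.arctan2(v[1],v[0]),np.hypot(*v[:2]))
M=unproj('wrist',a([(152,27),(438,117),(298,571),(35,498)],o,3.6),6,T0);print([np.hypot(*(M[i]-M[(i+1)%4])[:2]) for i in range(4)])
for i,j in((3,0),(2,1)):
    v=M[j]-M[i]; print('mat yaw',np.arctan2(v[1],v[0]))
E
```

```text
[[ 692.7 -250.9    8.5]
 [ 589.2 -206.     8.5]
 [ 577.7 -265.1    8.5]]
blade yaw -0.1403134928691484 110.30978546097009 origin [ 613.23501853 -239.72670276    8.5       ] 60.249076776204184
rear edge yaw -0.19345404944310535
[[ 638.2 -237.3   53.5]
 [ 636.8 -256.2   53.5]
 [ 591.5 -227.    53.5]
 [ 588.3 -246.9   53.5]] [ 613.70053017 -241.85801974   53.5       ]
grip yaw -0.21777512274118074 47.79752067560274
grip yaw -0.19092398946365047 49.41952443052789
[np.float64(88.68904735442233), np.float64(146.76520401865173), np.float64(89.0023050116805), np.float64(147.28436993478576)]
mat yaw -0.27816338529314844
mat yaw -0.2760104703840398
```

```bash
python3 - <<'E'
from h import *
q=quat(-.185)
env.reach([613.5,-241,170],q); env.move_l([613.5,-241,96],rate=80,f_stop=8); env.move_l([613.5,-241,93],rate=30,f_stop=8)
s=env.read_state(); print(s['tool_pos'],s['force'])
im=viewer.camera('wrist'); cv2.imwrite('pics/g0.png',im)
set_gripper(0); s=env.read_state(); print(s['tool_pos'],s['force'],s['width'],s['time_s'])
cv2.imwrite('pics/g1.png',np.vstack([im[100:330],viewer.camera('wrist')[100:330]]))
E
```

```text
[ 613.53184231 -241.00209406   93.20433204] [-0.39955922 -0.4540753   1.08122327]
[ 613.49885257 -241.02675458   92.98546718] [ 0.1799763  -0.27629031  1.41326427] 22.1583955098548 8.6583
```

View pics/g1.png

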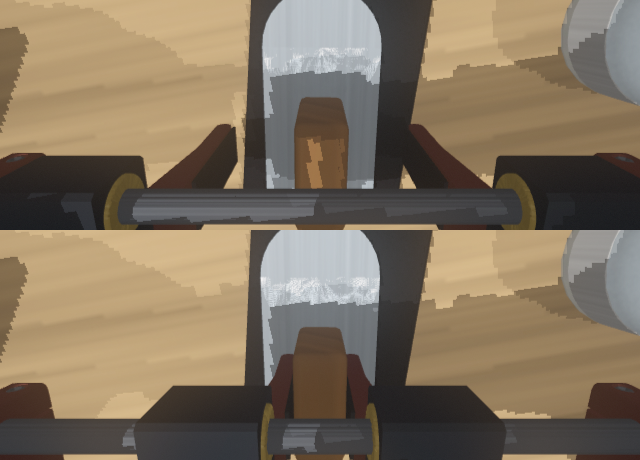

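```bash
python3 - <<'E'
from h import *
env.move_l([613.5,-241,190],rate=100)
env.reach([460,200,230],quat(0.2)); env.hold(.4)
T=wristpose(); im=viewer.camera('wrist'); np.save('w2.npy',T); cv2.imwrite('pics/w2.png',im); print(T[:3,3],env.read_state()['force'],env.read_state()['time_s'])
cv2.imwrite('pics/s2.png',viewer.camera('scene')[120:320,200:520])
cv2.imwrite('pics/w2b.png',cv2.resize(im,(800,500),interpolation=cv2.INTER_CUBIC))
im=cv2.imread('pics/s2.png');crop(im,0,0,320,200,2.5,'pics/s2b.png')
E
```

```text
[460.14296492 199.77140132 229.9397079 ] [-1.23881202 -0.3864726  -1.40488714] 11.9833
```

View pics/w2b.png

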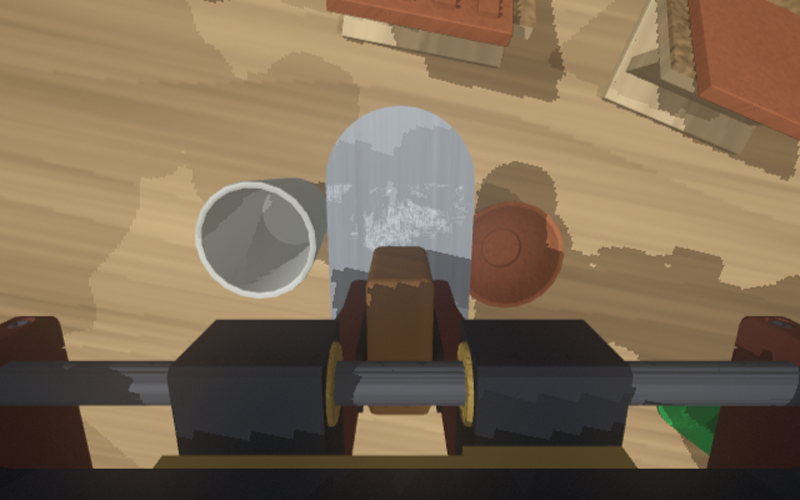

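View pics/s2b.png

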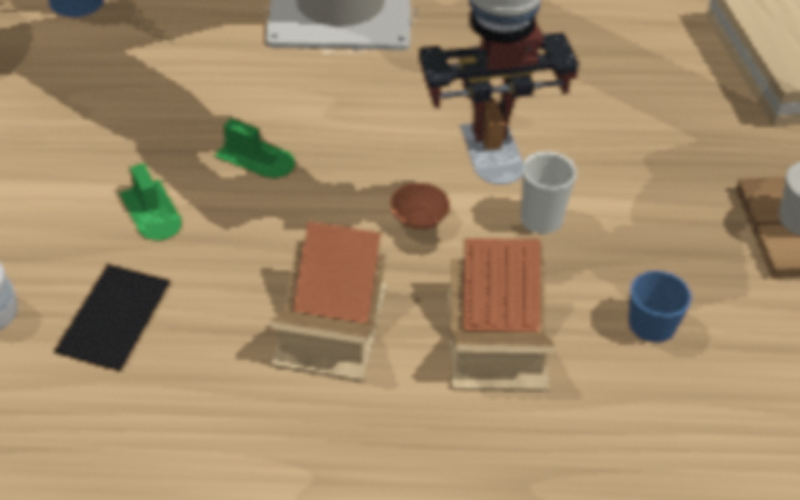

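```bash
python3 - <<'E'
from h import *
T=np.load('w2.npy'); 
t=unproj('wrist',np.array([[400,106]])/1.25,T[2,3]-84.5,T)[0]; print('tip rel tool',(T[:3,:3].T@(t-T[:3,3])).round(1),t.round(1))
print(unproj('wrist',np.array([[256,239],[516,254]])/1.25,[90,30],T).round(1))
print(unproj('wrist',np.array([[328,10],[511,45]])/1.25,[92,92],T).round(1))
E
```

```text
tip rel tool [79.8 -0.  84.5] [538.3 215.6 145.4]
[[457.5 280.6  90. ]
 [464.3 116.4  30. ]]
[[577.9 258.8  92. ]
 [580.4 168.7  92. ]]
```

```bash
cat >> h.py <<'E'
YAW=.2; off=np.array([79.9*np.cos(YAW),79.9*np.sin(YAW)])
def tip(x,z,y=214.5): return [x-off[0],y-off[1],z+84.5]
E
python3 - <<'E'
from h import *
q=quat(YAW)
env.move_l(tip(553,150),q,rate=100)
print(env.move_l(tip(553,81),rate=80,f_stop=6))
print(env.move_l(tip(586,81),rate=40,f_stop=6))
s=env.read_state(); print(s['tool_pos'],s['force'],s['time_s'])
im=viewer.camera('wrist'); cv2.imwrite('pics/w3.png',im[0:300]); im=viewer.camera('scene'); crop(im,350,170,490,300,4,'pics/s3.png')
E
```

```text
False
False
[507.41539424 198.55516915 165.39242979] [ 0.12494562  0.21235573 -1.04666631] 14.325
```

View pics/w3.png

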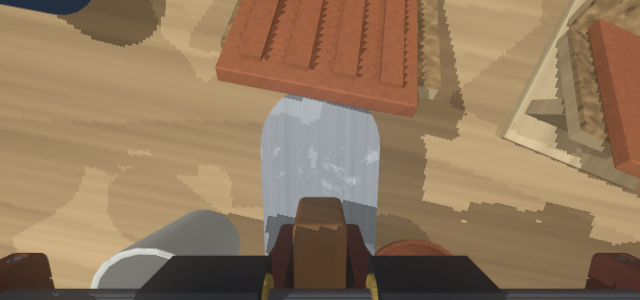

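View pics/s3.png

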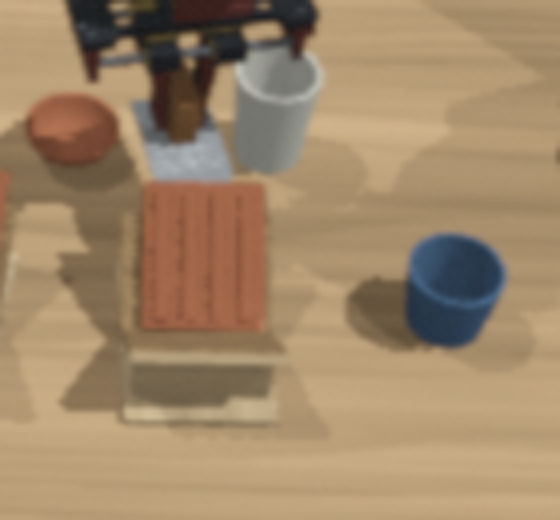

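The blade tip is just beneath the tile's raised edge at about (320,97) in the wrist view, near mid-width. Next I follow the arc to about 65° and look.

```bash
cat >> h.py <<'E'
def arc(th,r=97): t=np.radians(th); return tip(660-r*np.cos(t),18+r*np.sin(t))
E
python3 - <<'E'
from h import *
for th in range(42,67,4):
    if env.move_l(arc(th),rate=30,f_stop=15): print('stop',th)
    print(th,env.read_state()['force'].round(1))
s=env.read_state(); print(s['time_s'])
im=viewer.camera('wrist'); cv2.imwrite('pics/w4.png',im[0:300]); im=viewer.camera('scene'); crop(im,350,170,490,300,4,'pics/s4.png')
E
```

```text
42 [-1.1  0.1 -2.7]
46 [ 0.4  0.3 -2.5]
50 [-1.   0.  -1.7]
54 [ 0.4 -0.3 -1.5]
58 [-2.2  0.5 -2.3]
62 [-1.6 -0.1 -1.9]
66 [-1.2 -0.7 -1.9]
16.925
```

View pics/w4.png

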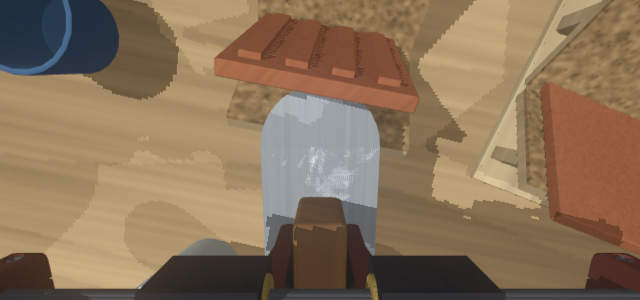

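View pics/s4.png

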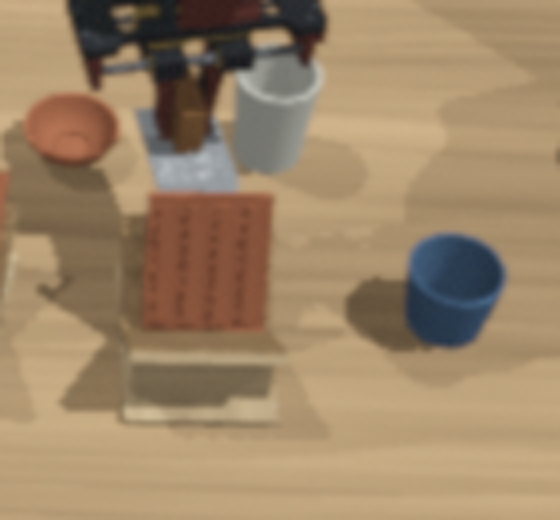

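The tile is tilting up squarely with the blade under its edge, so I continue over the top.

```bash
python3 - <<'E'
from h import *
for th in range(70,106,4):
    if env.move_l(arc(th),rate=30,f_stop=15): print('stop',th)
    print(th,env.read_state()['force'].round(1))
    if th in(82,94): crop(viewer.camera('scene'),350,170,490,300,2,f'pics/s5_{th}.png')
env.hold(.5)
s=env.read_state(); print(s['time_s'])
im=viewer.camera('wrist'); cv2.imwrite('pics/w6.png',im[0:300]); im=viewer.camera('scene'); crop(im,350,170,490,300,4,'pics/s6.png')
E
```

```text
70 [-0.9  0.  -0.9]
74 [-0.4  0.2 -1.6]
78 [-0.6 -0.6 -1.3]
82 [ 0.  -0.8 -2. ]
86 [ 0.1  0.  -1.9]
90 [-0.3  0.5 -2.2]
94 [-0.6  0.1 -1.9]
98 [-0.5 -0.2 -1.5]
102 [ 0.3  0.2 -2.3]
21.0
```

View pics/w6.png

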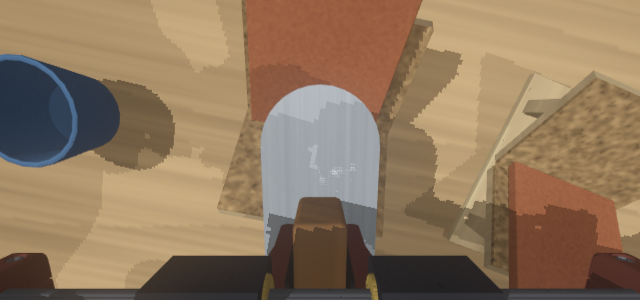

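View pics/s6.png

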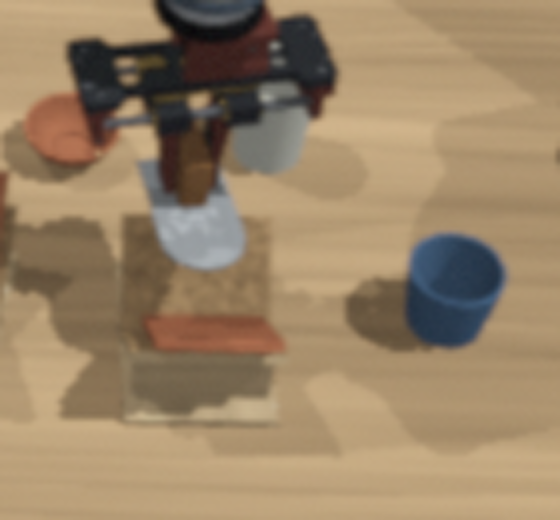

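View pics/s5_82.png

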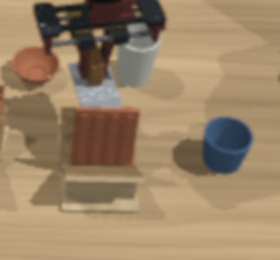

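```bash
python3 - <<'E'
from h import *
x,y,z=arc(102)
env.move_l([x-40,y,z+40],rate=150)
env.move_l([530,213,330],quat(0),rate=200); env.hold(.3)
T=wristpose(); np.save('w7.npy',T); im=viewer.camera('wrist'); cv2.imwrite('pics/w7.png',im)
crop(im,220,0,420,200,3,'pics/w7c.png'); print(env.read_state()['time_s'])
E
```

```text
22.6167
```

View pics/w7c.png

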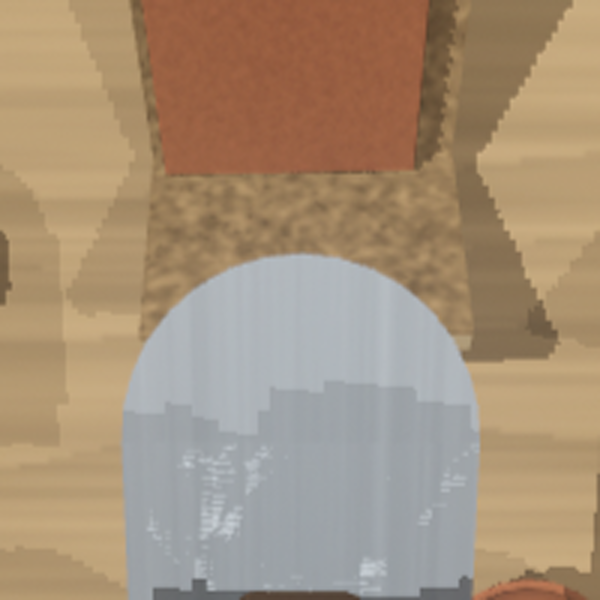

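```bash
python3 - <<'E'
from h import *
q=quat(-.185); p=[614,-243]
env.move_l([480,100,330],rate=200)
env.reach(p+[190],q); env.move_l(p+[100],rate=80,f_stop=10); env.hold(.2); print(env.move_l(p+[92.5],rate=15,f_stop=4)); 
s=env.read_state(); print(s['tool_pos'],s['force'])
set_gripper(60); env.hold(.2); env.move_l(p+[200],rate=120)
env.move_l([590,-255,300],quat(0),rate=150); env.hold(.3)
im=viewer.camera('wrist'); np.save('w8.npy',wristpose()); cv2.imwrite('pics/w8.png',im); crop(im,255,35,385,210,3.4,'pics/w8c.png')
im=viewer.camera('top'); crop(im,180,100,480,230,2.66,"pics/top8.png")
s=env.read_state(); print(s['time_s'],s['width'])
E
```

```text
True
[ 613.94337428 -242.9848834    92.95378862] [ 0.4670015  -0.17199767  4.94338151]
30.05 60.16756329051005
```

View pics/w8c.png

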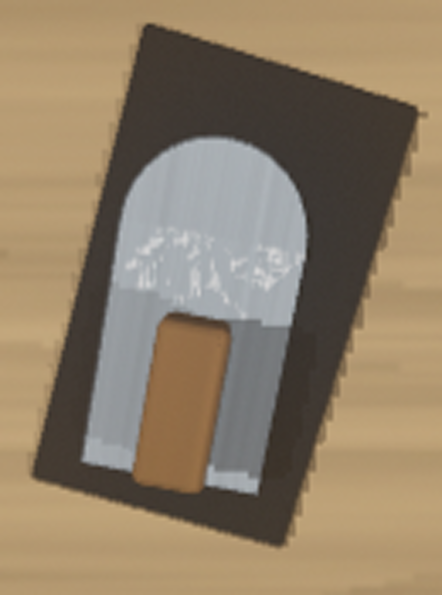

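View pics/top8.png

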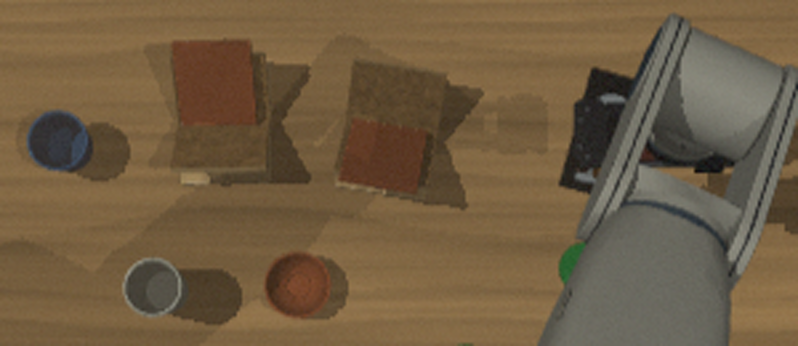

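```bash
python3 - <<'E'
from h import *
env.hold(.3); print(np.abs(env.read_state()['dq']).max()); workorder.sign_off()
E
```

```text
0.00147934563469951
the job is handed in; nothing more can be done
```

The ribbed tile is turned over, and I handed the job in after about 30 s. I gripped the steel lifter by its wooden block and brought the level blade under the raised edge. I yawed it 0.2 rad to clear the beaker, then tipped the tile about the valley until it fell onto the far slope. The lifter went back on its mat, was let go, and the arm moved clear.

**Last checks, all by eye in the pictures:**
- **Tile:** it lies smooth face up on the far slope, square, and about 5 mm off mid-width. I did not measure its final tilt.
- **Lifter:** it lies flat with the grip up, inside the mat. From the release pose, its blade centre is about 10 mm from the mat's centre.
- **Other tile, beaker, dish and cup:** they look unmoved in the top view before and after. The glaze jar was outside that last crop, and I did not compare it separately.
- **Contact:** no force stop tripped while tipping the tile. The force readings there stayed under 3 N, noise included.

**Disagreements:** the wrist camera fits were off by 1–3 pixels. They put the beaker about 67 mm from the cradle's axis, where the description gives 72 to 92 mm, so I left extra room there.

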